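# Lift a fused glass disc with a spatula and load it in the engraving nest

### The job

Slide the spatula under the green fused-glass disc on the kiln shelf, using the two props behind it as a backstop, and lift it off. Load it from the spatula into the engraving nest: push the orange sprung plunger back with the disc until the disc clears the two front pins, lower it gently and flat onto the white rails and draw the spatula out so the spring holds the disc against both pins. Then lay the spatula down on its blade on the open table; keep the gripper off the glass, do not let the glass tip over, and leave the orange jar, brass weight and cork pot where they are.

Things in the scene. Friction and masses are not known exactly. Their poses are not given: they have to be found in the camera images.
- glass_disc: sea-green fused-glass disc with coloured dots on top, 110 mm diameter, 9 mm thick, about 190 g, slippery. Origin: centre of its underside; z is up through the disc. The lower rim is rounded: underside flat out to radius 45 mm, rising to 4 mm high at radius 55 mm. Lies on the kiln shelf at first
- spatula: Cranked steel spatula with wooden handle, 200 g, lying on its blade. Origin: on the blade's underside, centre line, 45 mm behind the tip; x to the tip, z up. Blade 60 mm wide, 1.9 mm thick, flat from x -56 to +45 mm. Two upturned ears, 16 mm high, front faces at x -42 mm, y +-20 to +-29 mm: a disc home against both has its centre at x +9 mm
- spatula_grip (a point): Point to grip the wooden handle, a straight level bar 18 mm wide, 24 mm tall, 95 mm long (z 42 to 66, x -88 to -183 mm in the spatula's frame, joined to the blade by a rising rod). The point is the centre of the bar's section, at x -112, z 54 mm; axes as the spatula
- spatula_tip (a point): middle of the blade's front edge, on the underside
- kiln_shelf: fixed pale ceramic slab 210 (x) x 180 (y) mm, top 16 mm above the table. Origin: centre of its underside; its open front faces -x. Two round props, 32 mm diameter, top 54 mm above the table, stand on it at x = +83 mm, y = +-41 mm; a disc pushed back against both has its centre at x = +25 mm, y = 0
- nest: Fixed engraving nest. Origin: table height, below the centre of the seat; x from the open front to the plunger at the back. Aluminium base x -62 to +124, y +-65 mm, 10 mm thick. Two white rails, x -60 to +52, y +-37 to +-59 mm, tops 26 mm above the table; the 74 mm channel between them takes the spatula blade. Grey plunger block behind x +78 mm, 52 mm high
- nest_seat (a point): Centre of the seat at the rail tops, 26 mm above the table: where the centre of the disc's underside belongs; axes as the nest. Two steel pins, 10 mm diameter, stand 8 mm above the rails at x -42, y +-43 mm (76 mm free between them)
- plunger (a joint): sprung slippery orange pusher pad of the nest, 34 mm wide, from 1 to 25 mm above the rail tops, its face leaning 15 degrees over the seat; 0 = free (face 49 mm behind the seat centre at disc height), 0.012 m = pushed fully back (about 2 N). With the disc held against both pins it reads about 0.006 m
- jar_orange: bystander: jar of orange glass grains with a red lid, 58 x 58 x 79 mm, origin under its centre
- weight: bystander: brass weight 35 x 35 x 39 mm, origin under its centre
- pot: bystander: black pot with a cork lid, 47 x 47 x 37 mm, origin under its centre
Mind the look-alikes: they are no part of the job. Leave any black or red look-alike of the glass_disc alone.

How it is judged (in metres and radians):
On the way:
1. the disc is lifted clear of the kiln shelf on the spatula (z of glass_disc in the frame of kiln_shelf above 0.035 m and contact force between glass_disc and spatula above 0.3 N and contact force between glass_disc and kiln_shelf below 0.05 N), for 0.2 s.
At the end, for the whole second after the job is handed in: The disc rests flat on the nest rails (height within 2 mm, tilt under 0.03 rad), within 3 mm of the seat centre, plunger 4 to 8 mm in; the spatula lies still on its blade on the table (under 6 mm, tilt under 0.1 rad), touching neither disc, nest nor shelf (horizontal distance between glass_disc and nest_seat below 0.003 m and z of glass_disc in the frame of nest_seat between -0.002 and 0.002 m and angle between glass_disc's own z axis and vertical below 0.03 rad and value of joint plunger between 0.004 and 0.008 m and linear speed of each of glass_disc, spatula below 0.01 m/s and contact force between glass_disc and spatula below 0.05 N and contact force between spatula and nest below 0.05 N and contact force between spatula and kiln_shelf below 0.05 N and height (world z) of spatula between -0.004 and 0.006 m and angle between spatula's own z axis and vertical below 0.1 rad).
It fails at once if the gripper or arm touches the glass (contact force between any of the fingers, the arm and glass_disc above 0.3 N).
It fails at once if the glass is tipped more than about 35 degrees (angle between glass_disc's own z axis and vertical above 0.6 rad).
It fails at once if a bystander is moved more than 2 cm (distance of any of jar_orange, weight, pot from where it was at the start of the episode above 0.02 m).
It fails at once if the glass is dropped or knocked hard on the nest (contact force between glass_disc and nest above 25 N).
It also fails if it takes over 72 s, if anything falls off the work surface, if the arm or the gripper's body presses on something with over 40 N, if the wrist force passes 120 N, or if a joint passes its speed limit or range.

### The arm

A 6-joint arm with a two-finger parallel gripper is mounted at the origin on the work surface; the furniture and walls round the work are solid. World frame = base frame: x ahead of the robot, y to its left, z up, the work surface at z = 0. Lengths are in mm, angles in rad, forces in N, time in s.
With the tool pointing down it reaches from about 275 to 825 mm from the base axis. Payload 5.2 kg.
Tool frame: the origin (TCP) lies at the very end of the fingers, on their centre line; the grasp point (between the pads) lies 19 mm behind it; z points along the fingers, y is the line along which they close (so a half turn about z gives the same grasp; the last joint's range is limited). The gripper opens to 93 mm and grips with 3 to 60 N. Pads are 15 mm wide; open, the fingers measure 128 mm over their backs; the gripper's body (75 mm by 188 mm) begins 65 mm behind the grasp point.
Start: joints at [-1.319, 0.259, 1.535, -0, 1.348, -0.203], TCP at [241.626, -494.087, 218.653] pointing down, gripper open.
Joint ranges: [-3.14, 3.14], [-0.91, 2.08], [0.19, 2.58], [-1.22, 4.36], [0.22, 2.71], [-3.12, 3.12]. Speed limits (rad/s): [2.57, 2.57, 3.14, 3.14, 3.14, 3.14].

### API

Orientations are given as [roll, pitch, yaw] about the fixed x, y, z axes, in that order (R = Rz(yaw) Ry(pitch) Rx(roll)).
In Python, from bench import robot gives the robot as it stands. The module is installed in compiled form; this text tells all that it offers. Calls block until the motion is done:
- robot.move_ptp(position, orientation): joint-space move of the TCP to a pose.
- robot.move_linear(position, ori=None, speed=150, f_stop=None): straight line of the TCP; ori=None keeps the orientation; speed is the mean speed in mm/s. With f_stop (N) it stops when the force on the tool has changed by that much, and returns True; else False.
- robot.move_j(angles): joint-space move.
- robot.move_gripper(opening): opening from 0.0 (shut) to 1.0 (fully open); the grip force is fixed at half the most; returns when the fingers have stopped.
- robot.sleep(seconds).
- robot.inverse_kinematics(position, orientation): joint angles nearest the present ones, or None.
- robot.get_image(name): name is "scene" or "top" or "wrist"; returns a dict with "img" (384x512x3 uint8, blue, green, red), "fovy" (degrees; the focal length in pixels is half the picture's height over the tangent of half this angle, whatever the lens; pixels are square), "cx", "cy" (the principal point, pixels), "eye" and "orientation" of the camera in the world. Camera axes: x right, y down, z forward; pixel columns grow to the right and rows downward; lengths in mm; the calibration is good to about 2 mm. A picture is of the moment at which its call begins. There is no depth.
A pose or a line that the arm cannot do raises robot.MotionError and nothing moves.
- robot.hand_in(): hands the job in; it is judged then, once.
Readings, each from a call of its own:
- robot.current_t(): time.
- robot.current_qpos(): joint angles.
- robot.current_joint_vel(): joint speeds.
- robot.current_joint_efforts(): joint torques, N m.
- robot.current_tcp_pos(): TCP position.
- robot.current_eef_rot(): TCP orientation.
- robot.current_contact_force(): force on the tool from outside, world axes, zero at the start.
- robot.current_ft_torque(): the same for the moment, N m.
- robot.current_gripper_width(): opening from 0.0 (shut) to 1.0 (fully open).
- robot.current_finger_force(): force on a finger pad.
Only numpy, scipy, OpenCV 4.12 (cv2) and the standard library are available. Lean on these libraries where they do the work, as an engineer would, in place of code of your own. Each camera call takes 0.05 s, during which the arm holds its last target. There are 200 camera calls.

## Working session

There is one attempt and no reset: what is moved stays moved. The work goes in short steps, each a Python script; the robot and the scene stay as the last script left them, time stands still between calls to the robot, and variables do not carry over. Pictures are saved under pics/ and viewed, at most 10 in all, crops included, and the job is handed in when it is done.

```bash
mkdir -p pics
cat > h.py <<'E'
import numpy as np, cv2
from scipy.spatial.transform import Rotation as R
from bench import robot
def shot(cam,name):
    d=robot.get_image(cam); cv2.imwrite(f'pics/{name}.png',d['img']); np.save(f'pics/{name}.npy',{k:v for k,v in d.items()},allow_pickle=True); return d
def load(name): return np.load(f'pics/{name}.npy',allow_pickle=True).item()
def ray(d,u,v):
    f=d['img'].shape[0]/2/np.tan(np.radians(d['fovy'])/2)
    o=np.array(d['orientation'],float)
    M=R.from_euler('xyz',o).as_matrix() if o.size==3 else o
    return np.array(d['eye'],float), M@np.array([(u-d['cx'])/f,(v-d['cy'])/f,1])
def onz(d,u,v,z):
    e,r=ray(d,u,v); return e+r*(z-e[2])/r[2]
def pix(d,p):
    f=d['img'].shape[0]/2/np.tan(np.radians(d['fovy'])/2)
    M=R.from_euler('xyz',d['orientation']).as_matrix(); c=M.T@(np.array(p,float)-d['eye'])
    return c[:2]/c[2]*f+[d['cx'],d['cy']]
E
python3 - <<'E'
from h import *
for c in('top','scene'):
    d=shot(c,c+'0'); print(c,d['fovy'],d['cx'],d['cy'],d['eye'],d['orientation'])
a=np.hstack([cv2.imread('pics/top0.png')]); cv2.imwrite('pics/t0big.png',cv2.resize(a,(800,600)))
E
```

```text
top 54.62487470980187 262.37554974813406 186.18420313100364 [ 400.96328761    6.5004532  1212.07018525] [-3.02688199  0.01174398 -1.5923962 ]
scene 53.7361032614815 259.0574527825476 186.16216800468163 [-115.50560213  656.53867502  897.83057274] [-2.30225979  0.01490382 -2.36844688]
```

View pics/t0big.png

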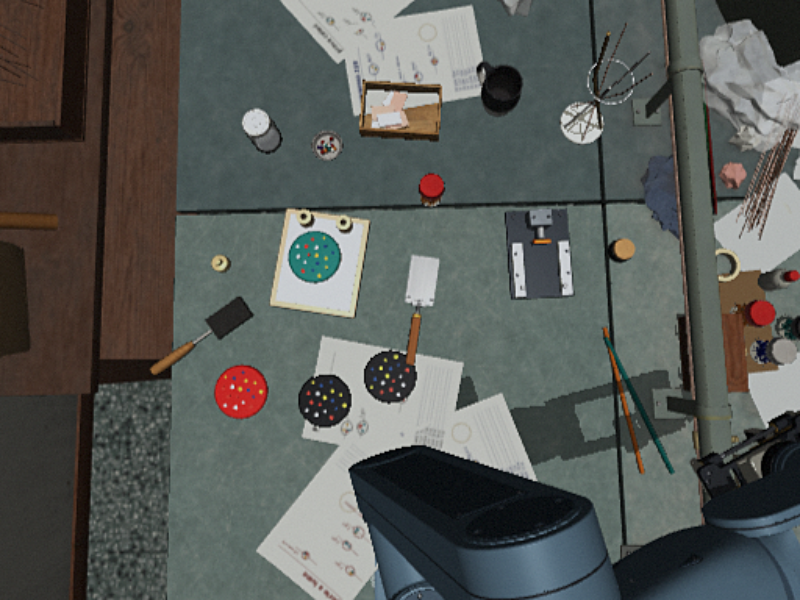

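View pics/scene0.png

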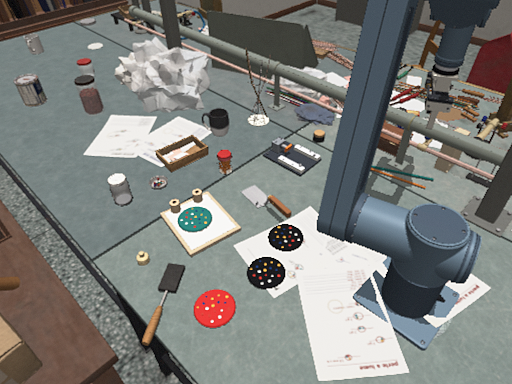

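The top view (800x600 scaled) shows the shelf with the green disc near (320,262), props at (305,217) and (344,222), the steel spatula blade at (422,280) with its handle ending at (411,362), the nest at (541,253) opening downward, jar (432,186), pot (622,248) and weight (220,263). The scene view agrees with this. Next I'll get coarse positions, then close-ups from the wrist camera.

Run:
```python
from h import *
d=load('top0'); s=.64
P={'disc':(315,257,25),'propL':(305,217,54),'propR':(344,222,54),'sh_fl':(271,304,16),'sh_fr':(352,317,16),'sh_bl':(287,209,16),'sh_br':(369,220,16),'tipL':(411,256,2),'tipR':(439,259,2),'hend':(411,364,66),'hfront':(417,312,66),'nfl':(512,299,10),'nfr':(575,297,10),'nbl':(506,210,10),'nbr':(567,208,10),'jar':(432,182,79),'pot':(623,248,37),'weight':(220,263,39),'blk':(390,377,9)}
for k,(u,v,z) in P.items(): print(k,onz(d,u*s,v*s,z).round(0))
# wrist views over three spots
for n,p in {'w_spat':(430,-10,330),'w_nest':(480,-190,330),'w_shelf':(480,160,330)}.items():
    q=robot.inverse_kinematics(p,[np.pi,0,0]); print(n,q)
```

```text
disc [613. 213.  25.]
propL [691. 228.  54.]
propR [679. 149.  54.]
sh_fl [518. 306.  16.]
sh_fr [488. 138.  16.]
sh_bl [719. 273.  16.]
sh_br [691. 100.  16.]
tipL [615.  14.   2.]
tipR [607. -45.   2.]
hend [389.  18.  66.]
hfront [491.   4.  66.]
nfl [ 518. -194.   10.]
nfr [ 519. -324.   10.]
nbl [ 707. -189.   10.]
nbr [ 708. -318.   10.]
jar [751. -32.  79.]
pot [ 615. -420.   37.]
weight [603. 406.  39.]
blk [363.  62.   9.]
w_spat [-2.83794109e-01 -1.95528285e-02  1.58786274e+00 -4.44089210e-16
  1.57328275e+00  1.28700222e+00]
w_nest [-5.93222624e-01  1.45394554e-01  1.40993192e+00 -4.44089210e-16
  1.58626618e+00  9.77573702e-01]
w_shelf [ 1.00973658e-01  1.25861265e-01  1.43277300e+00 -4.44089210e-16
  1.58295839e+00  1.67176999e+00]
```

Run:
```python
from h import *
for n,p,y in [('w_nest',(560,-255,330),0),('w_shelf',(580,205,330),-.17),('w_spat',(500,0,330),-.14)]:
    robot.move_ptp(p,[np.pi,0,y]); d=shot('wrist',n); print(n,d['fovy'],d['eye'],d['orientation'],robot.current_t(),robot.current_qpos())
a=[cv2.imread(f'pics/{n}.png') for n in('w_nest','w_shelf','w_spat')]
```

```text
w_nest 66.00449620248918 [ 638.83859194 -256.43636947  496.3325177 ] [ 2.85197505e+00 -1.15390467e-04 -1.57208675e+00] 1.675 [-6.09977691e-01  3.36131590e-01  1.16363130e+00 -4.12079064e-04
  1.64270119e+00  9.61917900e-01]
w_shelf 66.00449620248918 [658.48611525 189.73265459 496.80543339] [ 2.85301400e+00 -5.24329038e-04 -1.74273427e+00] 3.4083 [ 1.56700461e-01  3.35746125e-01  1.16328694e+00 -3.45734842e-04
  1.64264522e+00  1.89910581e+00]
w_spat 66.00449620248918 [578.80225217 -11.7219528  497.17452871] [ 2.85369920e+00  5.34341215e-04 -1.71218943e+00] 4.3417 [-2.22314511e-01  1.15270234e-01  1.44470563e+00  5.84755138e-04
  1.58116879e+00  1.48807518e+00]
```

View pics/w_nest.png

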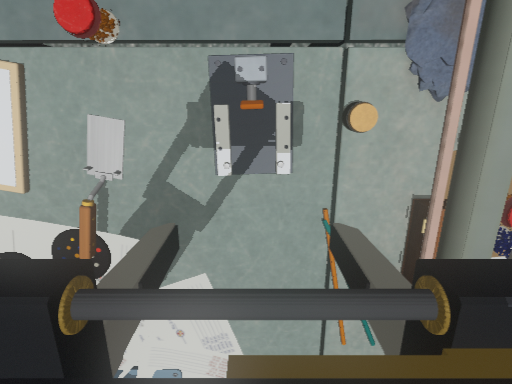

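View pics/w_shelf.png

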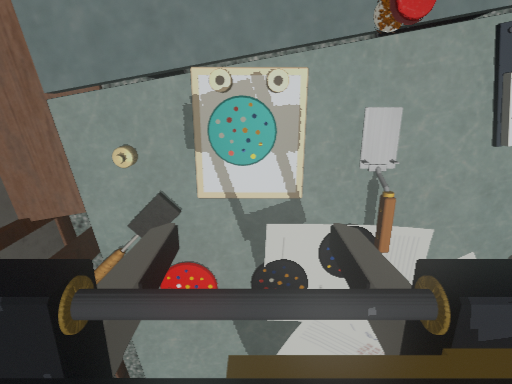

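View pics/w_spat.png

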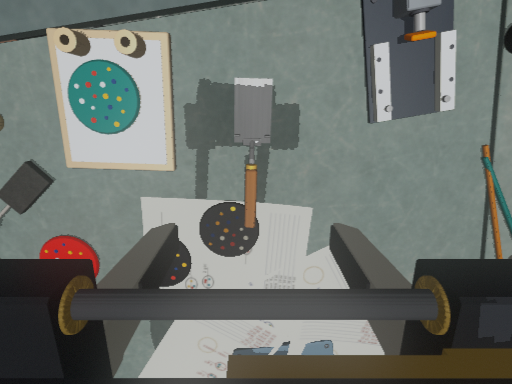

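Wrist views: the nest rails run from about (222,105) to (285,175) with the orange pad at (252,104). The disc is at (242,131) on the shelf, with props at (220,80) and (278,80). The spatula blade in w_spat spans (236..272, 78..143), with its handle at (250,195). Now I'll fit these with colour masks.

```bash
cat > seg.py <<'E'
from h import *
def rects(name,lo,hi,box,amin=40,hsv=True):
    d=load(name); im=d['img']; a=cv2.cvtColor(im,cv2.COLOR_BGR2HSV) if hsv else im
    m=cv2.inRange(a,np.array(lo),np.array(hi)); k=np.zeros_like(m); x0,y0,x1,y1=box; k[y0:y1,x0:x1]=m[y0:y1,x0:x1]
    cs,_=cv2.findContours(k,cv2.RETR_EXTERNAL,cv2.CHAIN_APPROX_NONE)
    return d,k,[c for c in cs if cv2.contourArea(c)>amin]
E
python3 - <<'E'
from seg import *
def rep(t,d,cs,z):
    for c in cs:
        P=np.array([onz(d,u,v,z)[:2] for u,v in c[:,0]],np.float32)
        (cx,cy),(w,h),a=cv2.minAreaRect(P); b=cv2.boxPoints(((cx,cy),(w,h),a))
        print(t,len(c),'c',round(cx,1),round(cy,1),'size',round(w,1),round(h,1),'ang',round(a,2),'circ',np.round(cv2.minEnclosingCircle(P),1) if 0 else '', b.round(0).tolist())
d,k,cs=rects('w_shelf',(75,90,60),(98,255,255),(195,85,290,175)); rep('disc@25',d,cs,23)
d,k,cs=rects('w_shelf',(0,0,90),(40,90,255),(185,62,312,203),2000); rep('shelf',d,cs,16)
d,k,cs=rects('w_spat',(75,90,60),(98,255,255),(60,50,150,140)); rep('disc@25',d,cs,23)
d,k,cs=rects('w_spat',(5,90,60),(20,255,255),(235,150,270,235)); rep('handle',d,cs,66)
d,k,cs=rects('w_nest',(0,0,110),(180,40,255),(208,98,300,180),100); rep('rail',d,cs,26)
d,k,cs=rects('w_nest',(5,150,60),(20,255,255),(235,90,270,115)); rep('plun',d,cs,45)
ims=[]
for n,(x0,y0,x1,y1) in {'w_nest':(205,50,300,180),'w_shelf':(185,60,315,205),'w_spat':(220,70,290,240)}.items():
    c=load(n)['img'][y0:y1,x0:x1]; s=600/c.shape[0]; ims.append(cv2.resize(c,(int(c.shape[1]*s*.68),408),interpolation=cv2.INTER_CUBIC))
o=np.hstack(ims); print(o.shape); cv2.imwrite('pics/crop1.png',o[:,:800])
E
```

```text
disc@25 193 c 617.8 215.6 size 107.6 105.7 ang 80.15 circ  [[556.0, 172.0], [661.0, 153.0], [679.0, 260.0], [575.0, 278.0]]
shelf 479 c 607.2 205.8 size 180.1 209.7 ang 80.06 circ  [[488.0, 135.0], [695.0, 99.0], [726.0, 276.0], [519.0, 313.0]]
disc@25 203 c 617.6 215.3 size 107.2 107.2 ang 22.95 circ  [[547.0, 244.0], [589.0, 145.0], [688.0, 187.0], [646.0, 286.0]]
handle 142 c 442.0 13.6 size 17.1 101.5 ang 80.25 circ  [[391.0, 14.0], [491.0, -3.0], [494.0, 13.0], [393.0, 31.0]]
rail 209 c 574.5 -212.4 size 57.2 118.3 ang 87.39 circ  [[514.0, -238.0], [632.0, -244.0], [635.0, -186.0], [517.0, -181.0]]
rail 294 c 580.1 -280.6 size 100.2 127.1 ang 89.92 circ  [[516.0, -331.0], [644.0, -331.0], [644.0, -231.0], [517.0, -230.0]]
plun 55 c 635.1 -253.1 size 33.8 11.3 ang 89.93 circ  [[629.0, -270.0], [641.0, -270.0], [641.0, -236.0], [629.0, -236.0]]
(408, 831, 3)
```

View pics/crop1.png

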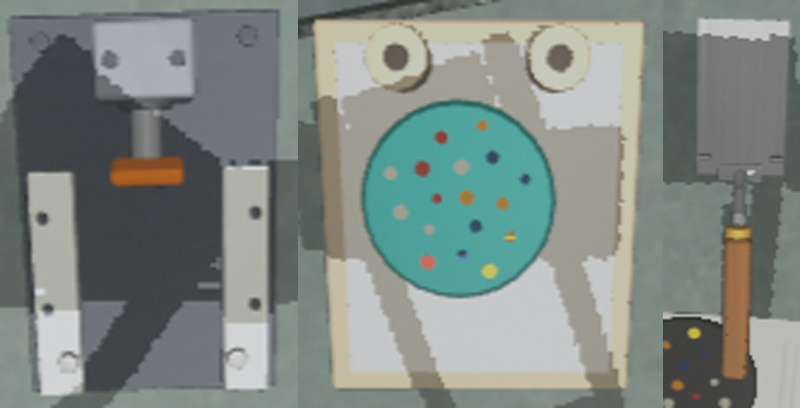

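Run:
```python
from seg import *
def rep(t,d,cs,z):
    for c in cs:
        P=np.array([onz(d,u,v,z)[:2] for u,v in c[:,0]],np.float32)
        (cx,cy),(w,h),a=cv2.minAreaRect(P); b=cv2.boxPoints(((cx,cy),(w,h),a))
        print(t,len(c),'c',round(cx,1),round(cy,1),'size',round(w,1),round(h,1),'ang',round(a,2), b.round(1).tolist())
d=load('w_nest'); im=d['img']; H=cv2.cvtColor(im,cv2.COLOR_BGR2HSV)
print('row140',H[140,205:300:2].tolist())
d=load('w_spat'); H2=cv2.cvtColor(d['img'],cv2.COLOR_BGR2HSV); print('row110',H2[110,228:282:2].tolist())
for n in('w_nest','w_spat'):
  box=(208,98,300,180) if n=='w_nest' else (362,25,460,125)
  for lo in (130,145,160):
    d,k,cs=rects(n,(0,0,lo),(180,45,255),box,100); rep(n+str(lo),d,cs,26)
for s in (12,20):
    d,k,cs=rects('w_spat',(0,0,70),(180,s,255),(228,70,280,152),300); rep('blade',d,cs,2)
# props from w_shelf
d,k,cs=rects('w_shelf',(15,40,140),(40,140,255),(195,66,300,95),30); rep('prop',d,cs,54)
```

```text
row140 [[77, 23, 100], [75, 25, 101], [73, 23, 101], [73, 23, 101], [79, 24, 84], [90, 9, 85], [34, 12, 176], [30, 10, 174], [35, 9, 174], [34, 12, 175], [34, 10, 175], [39, 10, 176], [35, 11, 135], [105, 21, 73], [101, 29, 71], [107, 25, 71], [103, 25, 71], [110, 22, 70], [100, 22, 69], [107, 25, 71], [107, 25, 71], [100, 22, 70], [99, 26, 69], [99, 25, 70], [103, 25, 71], [100, 22, 70], [105, 29, 71], [99, 25, 71], [105, 29, 71], [103, 25, 71], [103, 25, 71], [99, 25, 71], [105, 21, 122], [104, 23, 123], [105, 25, 124], [101, 21, 95], [38, 12, 169], [34, 10, 175], [38, 12, 175], [34, 10, 175], [34, 12, 175], [34, 10, 175], [39, 11, 170], [99, 24, 74], [78, 26, 97], [77, 23, 101], [78, 25, 102], [75, 25, 101]]
row110 [[75, 29, 88], [78, 29, 88], [77, 25, 90], [75, 5, 110], [90, 2, 121], [75, 4, 118], [90, 2, 117], [90, 4, 119], [90, 2, 119], [0, 0, 121], [90, 4, 120], [90, 2, 119], [90, 2, 121], [90, 4, 122], [0, 0, 121], [120, 2, 121], [75, 4, 122], [60, 2, 121], [105, 4, 123], [90, 2, 122], [90, 4, 120], [90, 2, 121], [65, 15, 99], [73, 24, 96], [75, 22, 94], [83, 22, 91], [73, 25
[... 2037 characters left out ...]
964844], [636.9000244140625, -312.5], [636.2999877929688, -290.20001220703125]]
blade 212 c 557.9 -6.4 size 60.2 115.8 ang 80.81 [[496.0, -26.899999618530273], [610.2999877929688, -45.400001525878906], [619.9000244140625, 14.100000381469727], [505.6000061035156, 32.599998474121094]]
blade 242 c 557.5 -12.6 size 74.6 117.3 ang 79.79 [[493.20001220703125, -38.900001525878906], [608.5999755859375, -59.70000076293945], [621.9000244140625, 13.800000190734863], [506.3999938964844, 34.599998474121094]]
prop 270 c 697.9 192.3 size 144.8 15.7 ang 80.15 [[677.7999877929688, 122.19999694824219], [693.2000122070312, 119.5999984741211], [718.0, 262.29998779296875], [702.5999755859375, 264.8999938964844]]
```

```bash
cat >> h.py <<'E'
OFF=np.array([-100.,0,35.])
SH=(np.array([607.2,205.8,0]),-.173); NE=(np.array([583.75,-254.45,0]),.028)
def tcp(o,yaw,up=0,off=None):
    "TCP pose for a spatula origin o (world), tip up by `up` rad"
    return np.array(o,float)+R.from_euler('xyz',[0,-up,yaw]).apply(OFF if off is None else off), [np.pi,-up,yaw]
def inframe(F,x,y,z): return F[0]+R.from_euler('z',F[1]).apply([x,y,z])
def lin(o,yaw,up=0,speed=100,f=None):
    p,r=tcp(o,yaw,up); return robot.move_linear(p,r,speed,f)
def st(): print('t',robot.current_t(),'tcp',np.round(robot.current_tcp_pos(),1),'F',np.round(robot.current_contact_force(),1),'grip',round(robot.current_gripper_width()*93,1))
E
python3 - <<'E'
from h import *
o=np.array([571.1,-8.3,0]); y=-.165
p,r=tcp(o,y); robot.move_ptp(p+[0,0,100],r); robot.move_gripper(.6); lin(o,y,0,120); st()
robot.move_gripper(0); st()
lin(o+[0,0,60],y,0,120); st()
p,r=tcp(inframe(SH,-125,0,40),SH[1]); robot.move_ptp(p,r); st(); d=shot('wrist','held')
E
```

```text
t 6.9167 tcp [473.    8.   35.5] F [ 0.1 -0.3  0.9] grip 56.0
t 7.6 tcp [472.5   8.2  35.1] F [-0.5  0.8  1.6] grip 17.9
t 8.25 tcp [471.9   8.2  94.4] F [ 0.1 -0.1 -2.4] grip 17.8
t 9.2417 tcp [386.1 244.   74.8] F [ 0.9 -0.6 -1.3] grip 17.9
```

View pics/held.png

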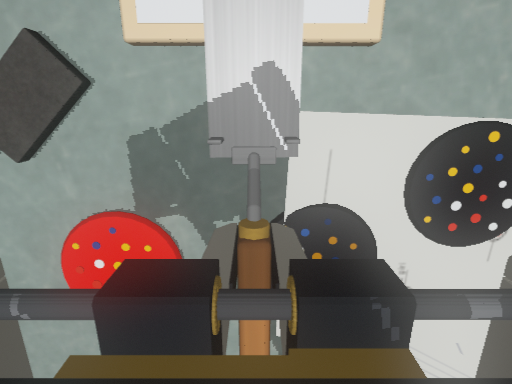

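The spatula is held straight, with the blade's rear corners at about (209,157) and (297,157). I'll check that against the prediction, then insert.

Run:
```python
from h import *
d=load('held'); o=inframe(SH,-125,0,40); Rz=R.from_euler('z',SH[1])
for q in [(-56,30,2),(-56,-30,2),(-42,29,16),(-42,-29,16)]: print(q,pix(d,o+Rz.apply(q)).round(1))
print(pix(d,inframe(SH,-105,90,16)).round(),pix(d,inframe(SH,-105,-90,16)).round())
up=-.035
# tip at shelf x=-78 : origin x=-123
robot.move_linear(*tcp(inframe(SH,-122,0,26),SH[1],up),80)
r=lin(inframe(SH,-122,0,12),SH[1],up,15,2.0); print(r); st(); print(robot.current_eef_rot())
```

```text
(-56, 30, 2) [208.2 156.7]
(-56, -30, 2) [296.1 156.6]
(-42, 29, 16) [205.5 138.4]
(-42, -29, 16) [298.5 138.4]
[122.  41.] [382.  41.]
True
t 10.225 tcp [389.5 243.8  54.9] F [ 0.6 -0.1  0.8] grip 17.5
[ 3.14139546  0.03530544 -0.17255785]
```

Run:
```python
from h import *
up=-.035; p0=np.array(robot.current_tcp_pos()); ax=R.from_euler('z',SH[1]).apply([1,0,0])
robot.sleep(.1); st()
z=p0[2]+.3
def go(x,sp,f):
    p,_=tcp(inframe(SH,x,0,0),SH[1],up); p[2]=z
    r=robot.move_linear(p,[np.pi,-up,SH[1]],sp,f)
    c=R.from_euler('z',-SH[1]).apply(np.array(robot.current_tcp_pos())-SH[0]); print(r,'shelf tcp',c.round(1)); st()
go(-60,60,10)
go(-25,50,12)
shot('wrist','ins1')
```

```text
t 10.325 tcp [389.5 243.8  55. ] F [1.2 0.8 0.4] grip 17.8
False shelf tcp [-158.5   -0.    55.1]
t 11.525 tcp [451.  233.1  55.1] F [ 0.5  0.1 -2.8] grip 17.8
False shelf tcp [-123.1   -0.    55.1]
t 12.375 tcp [485.9 227.   55.1] F [ 1.  -0.5 -2.8] grip 17.8
```

View pics/ins1.png

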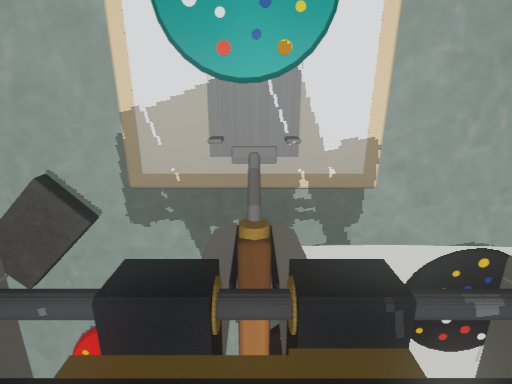

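The blade is already under the disc: the disc's near rim is at (247,80) and the ears at row 140. I'll push on to home.

Run:
```python
from h import *
up=-.035; z=robot.current_tcp_pos()[2]
def go(x,sp,f):
    p,_=tcp(inframe(SH,x,0,0),SH[1],up); p[2]=z
    r=robot.move_linear(p,[np.pi,-up,SH[1]],sp,f)
    c=R.from_euler('z',-SH[1]).apply(np.array(robot.current_tcp_pos())-SH[0]); print(r,'shelf origin',c[0]+101); st(); return r
go(8,50,10) or go(19,20,6)
shot('wrist','ins2')
```

```text
False shelf origin 11.057796477597037
t 13.2333 tcp [518.6 221.3  55.1] F [-0.1  0.9 -2.2] grip 17.6
True shelf origin 18.79284531863763
t 13.725 tcp [526.2 219.8  54.6] F [0.1 0.8 0.2] grip 17.8
```

View pics/ins2.png

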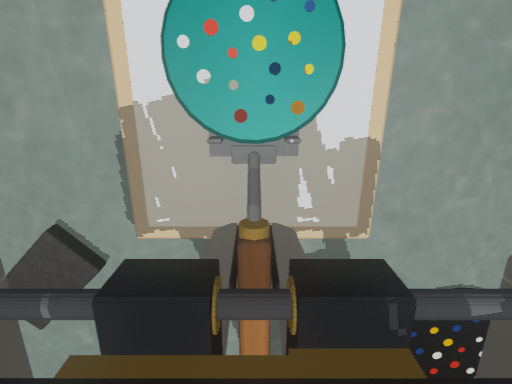

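The disc sits home against both ears: its rim is at row 143, and the ears are at (216,140) and (292,140). Now I'll lift with the tip slightly up.

Run:
```python
from h import *
lin(inframe(SH,15,0,26),SH[1],.05,25); st()
lin(inframe(SH,13,0,70),SH[1],.06,50); robot.sleep(.4); st()
lin(inframe(SH,-60,0,90),SH[1],.06,80)
shot('wrist','lift'); shot('scene','lift_s')
d=load('lift'); o=inframe(SH,-60,0,90); Q=R.from_euler('xyz',[0,-.06,SH[1]])
for q in [(-56,30,2),(-56,-30,2),(-46,0,6),(9,0,11)]: print(q,pix(d,o+Q.apply(q)).round(1))
```

```text
t 14.0667 tcp [520.6 220.9  55.9] F [-1.2 -0.3 -0.5] grip 17.7
t 15.475 tcp [519.6 221.1  98.8] F [ 0.2  0.2 -4. ] grip 17.6
(-56, 30, 2) [208.9 156.6]
(-56, -30, 2) [296.8 156.5]
(-46, 0, 6) [252.8 142.6]
(9, 0, 11) [252.6  50.3]
```

View pics/lift.png

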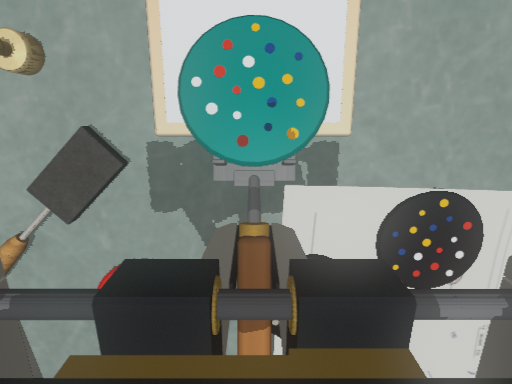

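The blade has sagged in the grip: its rear edge is at row 181 instead of 157, and the disc centre is at (254,90). I'll solve for the sag angle.

Run:
```python
from h import *
from scipy.optimize import brentq
d=load('lift'); t=np.array(robot.current_tcp_pos()); e=robot.current_eef_rot(); print(t,e,robot.current_t(),robot.current_contact_force())
Qt=R.from_euler('xyz',[0,-.06,SH[1]]); 
def P(q,s): # sag s about grasp point
    g=np.array([-100,0,54.]); return t+Qt.apply(np.array([0,0,19])+R.from_euler('y',s).apply(np.array(q)-g))
for q,row in [((-56,30,2),181),((-42,29,2),165),((9,0,11),88)]:
    s=brentq(lambda s:pix(d,P(q,s))[1]-row,-.1,.8); print(q,s)
for s in (.15,.2,.25,.3):
    c=np.array([9,0,11]); print(s,pix(d,P((-56,30,2),s)).round(),pix(d,P((-56,-30,2),s)).round(),pix(d,P((-46,0,6),s)).round(),pix(d,P((64,0,6),s)).round())
```

```text
[448.15044832 233.54539917 118.77509612] [ 3.14153369 -0.0600187  -0.17334836] 16.675 [ 0.64526129  0.29432082 -4.78862817]
(-56, 30, 2) 0.3574556527636931
(-42, 29, 2) 0.3902755563239791
(9, 0, 11) 0.3338907786492548
0.15 [211. 166.] [295. 166.] [253. 152.] [253. -21.]
0.2 [211. 169.] [295. 169.] [253. 155.] [253. -10.]
0.25 [212. 173.] [294. 173.] [253. 159.] [253.   1.]
0.3 [212. 177.] [294. 177.] [253. 163.] [253.  11.]
```

View pics/lift_s.png

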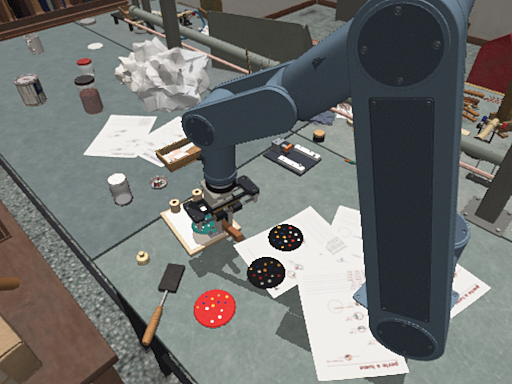

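```bash
cat >> h.py <<'E'
G=np.array([-100.,0,54.]); S=.33
def tcp2(o,yaw,up,s=None):
    s=S if s is None else s
    return np.array(o,float)+R.from_euler('xyz',[0,-up,yaw]).apply(G)+R.from_euler('xyz',[0,-up-s,yaw]).apply([0,0,-19]),[np.pi,-up-s,yaw]
def lin2(o,yaw,up=0,speed=100,f=None,s=None): return robot.move_linear(*tcp2(o,yaw,up,s),speed,f)
def sag(d):
    "sag from green disc in a wrist view: near-rim row and size, assuming disc home"
    from scipy.optimize import brentq
    H=cv2.cvtColor(d['img'],cv2.COLOR_BGR2HSV); m=cv2.inRange(H,(75,90,60),(98,255,255))
    cs,_=cv2.findContours(m,cv2.RETR_EXTERNAL,cv2.CHAIN_APPROX_NONE); c=max(cs,key=cv2.contourArea); x,y,w,h=cv2.boundingRect(c)
    t=np.array(robot.current_tcp_pos()); Q=R.from_euler('xyz',robot.current_eef_rot())*R.from_euler('x',-np.pi)
    P=lambda q,s:t+Q.apply(np.array([0,0,19])+R.from_euler('y',s).apply(np.array(q)-G))
    f=lambda q,row:brentq(lambda s:pix(d,P(q,s))[1]-row,-.3,.9)
    th=np.linspace(0,2*np.pi,72); C=np.c_[9+55*np.cos(th),55*np.sin(th),0*th+8.]
    ww=lambda s:np.ptp([pix(d,P(q,s))[0] for q in C])
    out={'box':(x,y,w,h)}
    try: out['near']=round(f((-46,0,6),y+h),3)
    except Exception: pass
    try: out['w']=round(brentq(lambda s:ww(s)-w,-.3,.9),3)
    except Exception: pass
    try: out['far']=round(f((64,0,10.9),y),3) if y>0 else None
    except Exception: pass
    return out
E
python3 - <<'E'
from h import *
print(sag(load('lift')))
o=inframe(SH,-60,0,70)
lin2(o,SH[1],.03,70); st()
d=shot('wrist','l2'); print(sag(d)); robot.sleep(1); d=shot('wrist','l3'); print(sag(d)); st()
E
```

```text
{'box': (178, 15, 151, 152), 'near': 0.36, 'w': 0.333, 'far': 0.34}
t 17.2 tcp [454.5 232.7 103.2] F [ 0.3  0.1 -4.2] grip 17.8
{'box': (185, 58, 137, 127), 'near': 0.603, 'w': 0.563, 'far': 0.577}
{'box': (188, 75, 132, 118), 'near': 0.682, 'w': 0.662, 'far': 0.665}
t 18.3 tcp [454.6 232.5 103.2] F [ 0.3  0.6 -3.9] grip 17.6
```

View pics/l3.png

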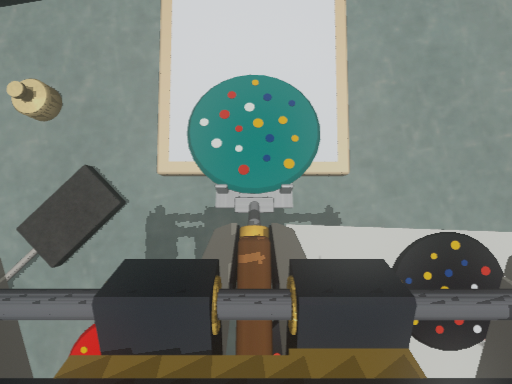

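The blade is slowly rotating in the pads, with sag now 0.67. I'll set it back down on the shelf, pivoting about the tip, then regrip with the tool tilted so the pads lie more along the handle.

Run:
```python
from h import *
s=sag(shot('wrist','l4'))['w']; t=np.array(robot.current_tcp_pos()); e=robot.current_eef_rot(); up=-e[1]; print(s,up)
def org(t,up,s):
    return t-R.from_euler('xyz',[0,-up,SH[1]]).apply([0,0,-19])-R.from_euler('xyz',[0,-(up-s),SH[1]]).apply(G)
def tipof(t,up,s): return org(t,up,s)+R.from_euler('xyz',[0,-(up-s),SH[1]]).apply([45,0,0])
tip=tipof(t,up,s); print('tip',tip, 'shelf x',R.from_euler('z',-SH[1]).apply(tip-SH[0]))
r=robot.move_linear(t-[0,0,tip[2]-12],None,30,1.5); t=np.array(robot.current_tcp_pos()); tip=tipof(t,up,s); print(r,tip.round(1)); st()
for a in np.linspace(up-s,0,7)[1:]:
    o=tip-R.from_euler('xyz',[0,-a,SH[1]]).apply([45,0,0]); o[2]=max(o[2],0)
    p,rr=tcp2(o,SH[1],a,s)
    robot.move_linear(p,rr,40)
    st()
shot('wrist','down')
```

```text
0.663 0.3600799949311786
tip [568.51720116 212.58662622  26.22217081] shelf x [-3.92736110e+01  2.65281085e-02  2.62221708e+01]
False [568.5 212.6  11.9]
t 18.975 tcp [454.6 232.5  88.9] F [ 0.3 -0.2 -4.3] grip 17.6
t 19.3 tcp [450.6 233.3  83. ] F [-0.   0.6 -3.9] grip 17.8
t 19.625 tcp [448.  234.   77.4] F [-0.4  0.5 -3.3] grip 17.6
t 19.95 tcp [445.2 234.5  71.3] F [-1.9 -0.4  0.5] grip 17.6Traceback (most recent call last):
  File "<stdin>", line 11, in <module>
bench.MotionError: the arm cannot follow that straight line within its joint ranges
```

I've now used up (and overrun) my picture views, so from here I go by numbers only. The blade is mostly resting on the shelf. I'll lower until it is flat and check which tilts are reachable.

Run:
```python
from h import *
t=np.array(robot.current_tcp_pos()); up=-robot.current_eef_rot()[1]; print('up',up)
ax=R.from_euler('z',SH[1]).apply([1,0,0])
r=robot.move_linear(t-ax*6-[0,0,25],None,25,6.); print(r); st()
d=shot('wrist','down'); print(sag(d))
e=np.array(robot.current_tcp_pos()); print('shelf frame tcp',R.from_euler('z',-SH[1]).apply(e-SH[0]).round(1))
for nm,F,x,z in [('shelf',SH,-85,16),('shelfhi',SH,-60,70),('shelfback',SH,16,16),('nest',NE,-6,20),('nesthi',NE,-60,60),('nestout',NE,-130,20)]:
    out=[]
    for s in (-.9,-.7,-.5,.3,.4,.5,.6,.7,.8,.9):
        p,rr=np.array(inframe(F,x,0,z))+R.from_euler('z',F[1]).apply([-108,0,54])+R.from_euler('xyz',[0,-s,F[1]]).apply([0,0,-19]),[np.pi,-s,F[1]]
        try: q=robot.inverse_kinematics(p,rr)
        except Exception: q=None
        out.append((s,None if q is None else np.round(q,1).tolist() if s in(-.7,.4) else 1))
    print(nm,out)
```

```text
up 0.5113822620131512
True
t 20.6083 tcp [441.2 235.2  55.1] F [ 1.6 -0.   0.3] grip 17.6
{'box': (184, 50, 137, 128), 'near': 0.496, 'w': 0.557, 'far': 0.522}
shelf frame tcp [-168.6    0.4   55.2]
shelf [(-0.9, 1), (-0.7, [0.1, 0.7, 1.5, 0.2, 1.6, 1.8]), (-0.5, 1), (0.3, 1), (0.4, [0.5, 0.2, 2.2, -0.5, 0.5, 2.6]), (0.5, 1), (0.6, 1), (0.7, None), (0.8, None), (0.9, 1)]
shelfhi [(-0.9, 1), (-0.7, [0.1, 0.7, 1.4, 0.2, 1.8, 1.8]), (-0.5, 1), (0.3, 1), (0.4, [0.4, 0.2, 2.1, -0.4, 0.6, 2.4]), (0.5, 1), (0.6, 1), (0.7, None), (0.8, None), (0.9, None)]
shelfback [(-0.9, 1), (-0.7, [0.1, 0.8, 1.2, 0.2, 1.8, 1.8]), (-0.5, 1), (0.3, 1), (0.4, [0.3, 0.3, 2.0, -0.4, 0.5, 2.4]), (0.5, 1), (0.6, None), (0.7, None), (0.8, 1), (0.9, 1)]
nest [(-0.9, 1), (-0.7, [-0.5, 0.8, 1.3, -0.3, 1.7, 1.1]), (-0.5, 1), (0.3, 1), (0.4, [-0.9, 0.3, 2.1, 0.6, 0.6, 0.2]), (0.5, 1), (0.6, 1), (0.7, 1), (0.8, 1), (0.9, 1)]
nesthi [(-0.9, 1), (-0.7, [-0.5, 0.7, 1.4, -0.4, 1.7, 1.1]), (-0.5, 1), (0.3, 1), (0.4, [-1.0, 0.1, 2.1, 0.5, 0.8, 0.1]), (0.5, 1), (0.6, 1), (0.7, 1), (0.8, 1), (0.9, 1)]
nestout [(-0.9, 1), (-0.7, [-0.6, 0.6, 1.6, -0.4, 1.5, 1.1]), (-0.5, 1), (0.3, 1), (0.4, [-1.2, 0.1, 2.3, 0.6, 0.7, -0.2]), (0.5, 1), (0.6, 1), (0.7, 1), (0.8, 1), (0.9, 1)]
```

```bash
sed -i 's/^G=.*/G=np.array([-97.,0,54.]); S=-.5/' h.py
python3 - <<'E'
from h import *
print('ff',robot.current_finger_force())
t=np.array(robot.current_tcp_pos()); up=-robot.current_eef_rot()[1]
tz=R.from_euler('xyz',robot.current_eef_rot()).apply([0,0,1])
gs=R.from_euler('z',-SH[1]).apply(t-19*tz-SH[0]); ox=gs[0]+100; print('spat x_s',ox,gs[1])
robot.move_gripper(.6); robot.move_linear(t-tz*70,None,150)
o=inframe(SH,ox,0,16); p,r=tcp2(o,SH[1],0); tz=R.from_euler('xyz',r).apply([0,0,1])
robot.move_ptp(p-tz*70,r); robot.move_linear(p,r,120); st()
robot.move_gripper(0); st(); print('ff',robot.current_finger_force())
d=shot('wrist','re'); print(sag(d))
E
```

```text
ff 30.000100135803223
spat x_s -77.85484922250171 0.3497134716371173
t 23.775 tcp [426.3 237.8  54. ] F [ 0.1  0.7 -0.6] grip 56.1
t 24.4583 tcp [426.1 237.5  53.3] F [1.3 0.4 0.1] grip 17.5
ff 29.99902904033661
{'box': (115, 0, 271, 123), 'far': None}
```

```bash
sed -i 's/-\.3,\.9/-1.0,1.0/g' h.py
python3 - <<'E'
from h import *
print(sag(load('re')))
z=robot.current_tcp_pos()[2]
def go(x,sp,f):
    p,r=tcp2(inframe(SH,x,0,16),SH[1],0); p[2]=z+.3
    q=robot.move_linear(p,r,sp,f); c=R.from_euler('z',-SH[1]).apply(np.array(robot.current_tcp_pos())-SH[0])
    print(q,'x_s',c[0]-(R.from_euler('z',-SH[1]).apply(p-SH[0])[0]-x)); st()
go(-15,70,12); print(sag(shot('wrist','re2')))
go(20,30,6); print(sag(shot('wrist','re3')))
E
```

```text
{'box': (115, 0, 271, 123), 'w': -0.46, 'far': None}
False x_s -14.588426241046932
t 25.5583 tcp [488.3 226.6  53.4] F [ 0.3  1.1 -2.7] grip 18.1
{'box': (115, 0, 271, 123), 'w': -0.461, 'far': None}
False x_s 19.964076861400926
t 26.925 tcp [522.3 220.6  53.6] F [-2.2  0.3 -1. ] grip 18.3
{'box': (118, 0, 269, 131), 'near': -0.274, 'w': -0.452, 'far': None}
```

Run:
```python
from h import *
for n in('re2','re3'):
    d=load(n); t=np.array(robot.current_tcp_pos()) if n=='re3' else np.array([488.3,226.6,53.4]); Q=R.from_euler('xyz',[0,.5,SH[1]])
    P=lambda q,s:t+Q.apply(np.array([0,0,19])+R.from_euler('y',s).apply(np.array(q)-G))
    for s in(-.55,-.5,-.45): print(n,s,[pix(d,P(q,s)).round(0).tolist() for q in [(-46,0,6),(-46,0,9),(-45,0,11),(-56,30,2),(-56,-30,2)]])
    H=cv2.cvtColor(d['img'],cv2.COLOR_BGR2HSV)
    print([ (r,H[r,252].tolist()) for r in range(112,170,3)])
    print([ (r,H[r,205].tolist()) for r in range(112,170,3)])
```

```text
re2 -0.55 [[252.0, 122.0], [252.0, 125.0], [252.0, 126.0], [200.0, 133.0], [305.0, 132.0]]
re2 -0.5 [[252.0, 123.0], [252.0, 126.0], [252.0, 127.0], [201.0, 134.0], [304.0, 134.0]]
re2 -0.45 [[253.0, 124.0], [252.0, 127.0], [252.0, 127.0], [202.0, 136.0], [303.0, 136.0]]
[(112, [88, 186, 151]), (115, [88, 180, 150]), (118, [87, 187, 149]), (121, [87, 182, 133]), (124, [80, 6, 129]), (127, [80, 6, 130]), (130, [83, 9, 108]), (133, [80, 6, 131]), (136, [70, 6, 127]), (139, [70, 7, 112]), (142, [70, 6, 129]), (145, [90, 2, 130]), (148, [90, 2, 131]), (151, [75, 4, 131]), (154, [60, 2, 130]), (157, [90, 2, 130]), (160, [0, 0, 123]), (163, [30, 2, 116]), (166, [0, 0, 116]), (169, [30, 2, 116])]
[(112, [87, 143, 116]), (115, [83, 8, 128]), (118, [75, 8, 130]), (121, [75, 10, 101]), (124, [68, 10, 101]), (127, [78, 13, 102]), (130, [70, 8, 102]), (133, [70, 7, 103]), (136, [75, 4, 132]), (139, [60, 4, 129]), (142, [23, 20, 170]), (145, [23, 18, 169]), (148, [23, 18, 169]), (151, [23, 20, 169]), (154, [21, 21, 171]), (157, [23, 20, 169]), (160, [23, 20, 170]), (163, [23, 20, 168]), (166, [19
[... 480 characters left out ...]
6, 128]), (136, [80, 6, 126]), (139, [80, 7, 110]), (142, [70, 6, 126]), (145, [70, 6, 129]), (148, [80, 6, 129]), (151, [90, 2, 128]), (154, [60, 4, 129]), (157, [90, 2, 128]), (160, [0, 0, 122]), (163, [30, 2, 116]), (166, [60, 2, 116]), (169, [45, 4, 117])]
[(112, [87, 169, 146]), (115, [88, 168, 146]), (118, [87, 164, 145]), (121, [84, 36, 100]), (124, [72, 13, 99]), (127, [84, 13, 100]), (130, [75, 10, 101]), (133, [75, 10, 102]), (136, [80, 6, 130]), (139, [75, 4, 127]), (142, [25, 18, 166]), (145, [23, 20, 167]), (148, [23, 18, 167]), (151, [23, 18, 168]), (154, [23, 18, 168]), (157, [23, 18, 168]), (160, [23, 20, 169]), (163, [25, 18, 168]), (166, [23, 18, 169]), (169, [60, 2, 219])]
```

```bash
sed -i 's/^G=.*/G=np.array([-93.,0,54.]); S=-.5/; s/ww=lambda s:.*/ww=lambda s:np.ptp([u[0] for u in (pix(d,P(q,s)) for q in C) if u[1]>=0])/' h.py
python3 - <<'E'
from h import *
print(sag(load('re3')))
lin2(inframe(SH,15,0,24),SH[1],.02,12); st(); print(sag(shot('wrist','a1')))
robot.sleep(.3); print(sag(shot('wrist','a2'))); robot.sleep(.3); print(sag(shot('wrist','a3'))); st()
E
```

```text
{'box': (118, 0, 269, 131), 'w': -0.508, 'far': None}
t 27.6167 tcp [520.6 221.   59.5] F [-1.   0.3 -3. ] grip 18.0
{'box': (126, 0, 254, 133), 'near': -0.38, 'w': -0.426, 'far': None}
{'box': (126, 0, 254, 133), 'near': -0.381, 'w': -0.426, 'far': None}
{'box': (126, 0, 254, 133), 'near': -0.38, 'w': -0.425, 'far': None}
t 28.3667 tcp [520.6 220.9  59.3] F [-0.7  1.  -2.4] grip 17.8
```

Run:
```python
from h import *
lin2(inframe(SH,14,0,38),SH[1],.05,25,s=-.42); st(); print(sag(shot('wrist','b1')))
for i in range(3): robot.sleep(.25); print(sag(shot('wrist',f'b2{i}'))); 
st()
```

```text
t 28.925 tcp [519.8 221.2  70. ] F [-2.7  1.1  0.7] grip 17.9
{'box': (146, 0, 215, 140), 'near': -0.215, 'w': -0.23, 'far': None}
{'box': (145, 0, 216, 140), 'near': -0.218, 'w': -0.235, 'far': None}
{'box': (145, 0, 216, 140), 'near': -0.218, 'w': -0.235, 'far': None}
{'box': (145, 0, 216, 140), 'near': -0.218, 'w': -0.235, 'far': None}
t 29.875 tcp [520.1 221.   69.6] F [-3.4  1.2  2.4] grip 17.9
```

Run:
```python
from h import *
s=-.235
lin2(inframe(SH,13,0,16.5),SH[1],0,30,6.,s=s); st()
gs=lambda:R.from_euler('z',-SH[1]).apply(np.array(robot.current_tcp_pos())-19*R.from_euler('xyz',robot.current_eef_rot()).apply([0,0,1])-SH[0])
a=gs(); print('grasp',a, 'sag',sag(shot('wrist','c0')))
ox=a[0]+93
robot.move_gripper(.6)
tz=R.from_euler('xyz',robot.current_eef_rot()).apply([0,0,1]); robot.move_linear(np.array(robot.current_tcp_pos())-tz*45,None,200)
r=[np.pi,.75,SH[1]]; tz=R.from_euler('xyz',r).apply([0,0,1]); p=inframe(SH,ox-102,0,70)+19*tz
robot.move_ptp(p-tz*45,r); robot.move_linear(p,r,150); robot.move_gripper(0); st()
ax=R.from_euler('z',SH[1]).apply([1,0,0]); b=np.array(robot.current_tcp_pos())
q=robot.move_linear(b+ax*12+[0,0,.2],None,20,4.); print(q,gs(),'Gx est',gs()[0]-16); st()
```

```text
t 30.625 tcp [523.7 220.2  52.2] F [-3.8 -0.2  4.1] grip 17.8
grasp [-80.31385192  -0.20455658  70.71992277] sag {'box': (146, 0, 214, 140), 'near': -0.221, 'w': -0.224, 'far': None}
t 33.5833 tcp [506.6 223.3  56. ] F [ 0.7 -1.  -0.2] grip 17.8
True [-8.50369186e+01 -1.07408409e-02  6.98874067e+01] Gx est -101.03691856552925
t 33.9583 tcp [510.6 222.7  56. ] F [1.3 0.2 4. ] grip 18.2
```

```bash
sed -i 's/^G=.*/G=np.array([-101.,0,54.]); S=-.75/' h.py
python3 - <<'E'
from h import *
lin2(inframe(SH,15,0,17),SH[1],0,20)
print(sag(shot('wrist','e0')))
lin2(inframe(SH,13,0,56),SH[1],.06,70); st()
print(sag(shot('wrist','e1'))); robot.sleep(.3); print(sag(shot('wrist','e2'))); st()
E
```

```text
{'box': (83, 0, 340, 119), 'w': -0.778, 'far': None}
t 34.8667 tcp [505.5 223.6  89.3] F [ 0.3 -0.5 -5. ] grip 18.1
{'box': (107, 0, 292, 117), 'w': -0.62, 'far': None}
{'box': (107, 0, 292, 117), 'w': -0.615, 'far': None}
t 35.2667 tcp [505.5 223.5  88.8] F [ 0.2 -0.4 -4.4] grip 17.6
```

Run:
```python
from h import *
lin2(inframe(SH,0,0,75),SH[1],.03,30,s=-.6); st(); print(sag(shot('wrist','f1')))
o1=inframe(NE,-90,0,75); o0=inframe(SH,0,0,75); om=(o0+o1)/2+[-40,0,0]
try:
    lin2(om,-.07,.03,130,s=-.58); st(); print(sag(shot('wrist','f2')))
except robot.MotionError as e: print(e)
```

```text
t 36.1833 tcp [496.  225.2 109.8] F [ 0.   0.6 -4. ] grip 17.8
{'box': (107, 0, 292, 117), 'w': -0.618, 'far': None}
t 38.4 tcp [398.4 -17.3 109.7] F [-0.3  0.2 -3.6] grip 17.7
{'box': (107, 0, 292, 117), 'w': -0.616, 'far': None}
```

Run:
```python
from h import *
s=-.59
lin2(inframe(NE,-100,0,60),NE[1],.02,130,s=s); print(sag(shot('wrist','g1')))
lin2(inframe(NE,-60,0,36.5),NE[1],.0,60,s=s); robot.sleep(.2); st()
d=shot('wrist','g2'); print(sag(d))
# seen geometry: predicted vs observed corners of blade rear and base front
o=inframe(NE,-60,0,36.5); Q=R.from_euler('z',NE[1])
print([pix(d,o+Q.apply(q)).round(0).tolist() for q in [(-46,0,10),(-56,30,2),(-56,-30,2)]])
H=cv2.cvtColor(d['img'],cv2.COLOR_BGR2HSV); 
for c in (205,225,285): print(c,[(r,H[r,c].tolist()) for r in range(96,160,3)])
cv2.imwrite('pics/g2b.png',d['img'])
```

```text
{'box': (107, 0, 292, 117), 'w': -0.615, 'far': None}
t 41.65 tcp [ 412.1 -259.3   75. ] F [ 1.  -0.3 -4.4] grip 18.0
{'box': (107, 0, 292, 117), 'w': -0.615, 'far': None}
[[252.0, 119.0], [198.0, 125.0], [307.0, 125.0]]
205 [(96, [88, 198, 151]), (99, [88, 194, 150]), (102, [88, 193, 149]), (105, [88, 196, 147]), (108, [86, 43, 101]), (111, [80, 15, 101]), (114, [86, 17, 103]), (117, [85, 15, 102]), (120, [85, 15, 102]), (123, [83, 8, 136]), (126, [83, 8, 130]), (129, [76, 25, 151]), (132, [77, 24, 150]), (135, [78, 25, 151]), (138, [79, 27, 151]), (141, [78, 25, 156]), (144, [77, 23, 155]), (147, [77, 23, 153]), (150, [77, 23, 156]), (153, [75, 19, 158]), (156, [75, 22, 160]), (159, [76, 21, 158])]
225 [(96, [88, 193, 153]), (99, [88, 196, 152]), (102, [88, 196, 151]), (105, [88, 194, 150]), (108, [88, 192, 149]), (111, [88, 196, 147]), (114, [88, 27, 125]), (117, [83, 8, 121]), (120, [83, 9, 113]), (123, [90, 8, 129]), (126, [76, 25, 111]), (129, [78, 31, 106]), (132, [80, 29, 105]), (135, [80, 29, 104]), (138, [78, 31, 107]), (141, [80, 29, 107]), (144, [78, 31, 107]), (147, [78, 31, 108]), (150, [80, 25, 154]), (153, [80, 25, 155]), (156, [75, 23, 157]), (159, [75, 23, 157])]
285 [(96, [88, 190, 153]), (99, [88, 198, 151]), (102, [88, 199, 151]), (105, [88, 193, 151]), (108, [88, 192, 150]), (111, [88, 196, 148]), (114, [84, 10, 132]), (117, [90, 8, 131]), (120, [90, 8, 132]), (123, [90, 6, 131]), (126, [78, 22, 148]), (129, [81, 27, 153]), (132, [77, 26, 154]), (135, [79, 26, 155]), (138, [78, 25, 155]), (141, [81, 26, 157]), (144, [78, 21, 157]), (147, [76, 24, 159]), (150, [78, 24, 158]), (153, [77, 26, 157]), (156, [78, 25, 156]), (159, [79, 23, 154])]
```

Run:
```python
from h import *
s=-.59
def go(c,z,sp,f=5):
    q=lin2(inframe(NE,c-9,0,z),NE[1],0,sp,f,s=s); t=np.array(robot.current_tcp_pos()); p,_=tcp2(inframe(NE,c-9,0,z),NE[1],0,s)
    print(c,z,q,'err',R.from_euler('z',-NE[1]).apply(t-p).round(1)); st(); return q
go(-14,35.5,40)
q=go(-5,35,15); 
if not q: q=go(2.5,34.8,12)
print(sag(shot('wrist','h1')))
```

```text
-14 35.5 False err [-0.2  0.1  0. ]
t 42.775 tcp [ 449.  -258.1   73.7] F [-0.1 -0.4 -4.6] grip 18.2
-5 35 False err [ 0.2 -0.  -0. ]
t 43.525 tcp [ 458.4 -258.    73.2] F [ 0.3  0.1 -3.2] grip 17.7
2.5 34.8 False err [-0.1  0.1 -0. ]
t 44.3 tcp [ 465.6 -257.7   73. ] F [-0.6 -0.3 -3.5] grip 18.1
{'box': (117, 0, 273, 119), 'w': -0.5, 'far': None}
```

Run:
```python
from h import *
d=load('h1'); H=cv2.cvtColor(d['img'],cv2.COLOR_BGR2HSV)
for c in (205,215,285,300): 
    g=[r for r in range(80,170) if H[r,c,1]<18]; print(c,'grey rows',g[:1],g[-1:], [(r,H[r,c].tolist()) for r in range(118,146,3)])
nf=lambda p:R.from_euler('z',-NE[1]).apply(p-NE[0]).round(1)
m=cv2.inRange(H,(75,90,60),(98,255,255)); cs,_=cv2.findContours(m,cv2.RETR_EXTERNAL,cv2.CHAIN_APPROX_NONE); c=max(cs,key=cv2.contourArea)[:,0]
for z in (30,34,38,42):
    P=np.array([nf(onz(d,u,v,z))[:2] for u,v in c if v>3],float)
    A=np.c_[2*P,np.ones(len(P))]; x=np.linalg.lstsq(A,(P**2).sum(1),rcond=None)[0]; print('plane',z,'centre',x[:2].round(1),'r',np.sqrt(x[2]+x[:2]@x[:2]).round(1),'near',P[:,0].min())
# tilt/height fit: disc rim circle r55 with unknown centre,pitch
from scipy.optimize import least_squares
U=np.array([ (u,v) for u,v in c if v>3],float)
def res(p):
    x,y,z,a=p; n=R.from_euler('xyz',[0,-a,NE[1]]); o=[]
    ctr=inframe(NE,x,y,z)
    for u,v in U:
        e,r=ray(d,u,v); nn=n.apply([0,0,1]); q=e+r*((ctr-e)@nn)/(r@nn); o.append(np.hypot(*n.inv().apply(q-ctr)[:2])-55)
    return o
f=least_squares(res,[0,0,36,0]); print('rim fit (x,y,z mid,up)',f.x.round(3),'rms',np.sqrt(np.mean(f.fun**2)))
d2=shot('top','h1t'); H=cv2.cvtColor(d2['img'],cv2.COLOR_BGR2HSV)
for nm,lo,hi in [('green',(75,90,60),(98,255,255)),('or',(5,170,90),(18,255,255))]:
    m=cv2.inRange(H,lo,hi)[120:200,310:390]; ys,xs=np.nonzero(m); print(nm,len(xs), None if not len(xs) else [nf(onz(d2,xs.mean()+310,ys.mean()+120,36))])
```

```text
205 grey rows [110] [128] [(118, [85, 15, 100]), (121, [84, 13, 101]), (124, [80, 6, 137]), (127, [78, 10, 122]), (130, [75, 22, 162]), (133, [78, 21, 161]), (136, [76, 20, 163]), (139, [78, 24, 162]), (142, [76, 24, 161]), (145, [76, 21, 157])]
215 grey rows [117] [128] [(118, [84, 11, 112]), (121, [80, 6, 123]), (124, [90, 8, 129]), (127, [78, 9, 135]), (130, [81, 30, 112]), (133, [75, 27, 115]), (136, [77, 22, 163]), (139, [79, 22, 163]), (142, [78, 21, 161]), (145, [80, 25, 156])]
285 grey rows [116] [128] [(118, [90, 8, 135]), (121, [90, 6, 134]), (124, [80, 6, 135]), (127, [90, 6, 134]), (130, [80, 27, 143]), (133, [80, 27, 144]), (136, [81, 29, 142]), (139, [77, 27, 150]), (142, [80, 25, 151]), (145, [78, 25, 152])]
300 grey rows [111] [128] [(118, [85, 16, 98]), (121, [85, 15, 100]), (124, [80, 6, 136]), (127, [84, 11, 119]), (130, [77, 23, 155]), (133, [77, 23, 156]), (136, [77, 23, 155]), (139, [78, 25, 155]), (142, [78, 25, 155]), (145, [79, 23, 153])]
plane 30 centre [-15.8  -1. ] r 49.4 near -62.8
plane 34 centre [-14.2  -0.9] r 47.9 near -59.8
plane 38 centre [-12.5  -0.9] r 46.5 near -56.8
plane 42 centre [-10.9  -0.9] r 45.1 near -53.8
rim fit (x,y,z mid,up) [ 49.504  -2.259 113.355  -1.397] rms 2.983505743722378e-15
green 2 [array([49. , -1.5, 36. ])]
or 0 None
```

Run:
```python
from h import *
d=load('h1'); t=np.array(robot.current_tcp_pos()); Q=R.from_euler('xyz',robot.current_eef_rot())*R.from_euler('x',-np.pi)
nf=lambda p:R.from_euler('z',-NE[1]).apply(p-NE[0]).round(1)
P=lambda q,s:t+Q.apply(np.array([0,0,19])+R.from_euler('y',s).apply(np.array(q)-G))
for s in (-.62,-.59,-.55,-.5,-.47,-.44): print(s,[pix(d,P(q,s)).round(1).tolist() for q in [(-56,30,2),(-46,0,10)]],'disc c',nf(P((9,0,1.9),s)),'rear flat',nf(P((-36,0,1.9),s)),'front',nf(P((54,0,1.9),s)))
H=cv2.cvtColor(d['img'],cv2.COLOR_BGR2HSV); m=cv2.inRange(H,(75,90,60),(98,255,255)); cs,_=cv2.findContours(m,cv2.RETR_EXTERNAL,cv2.CHAIN_APPROX_NONE); c=max(cs,key=cv2.contourArea)[:,0]; U=c[c[:,1]>3].astype(float)
from scipy.optimize import least_squares
def res(p):
    x,z,a=p; n=R.from_euler('xyz',[0,-a,NE[1]]); ctr=inframe(NE,x,-1,z); nn=n.apply([0,0,1]); o=[]
    for u,v in U[::4]:
        e,r=ray(d,u,v); q=e+r*((ctr-e)@nn)/(r@nn); o.append(np.hypot(*n.inv().apply(q-ctr)[:2])-55)
    return o
f=least_squares(res,[0,44,0],bounds=([-15,25,-.3],[15,60,.3])); print(f.x.round(3),np.sqrt(np.mean(f.fun**2)))
```

```text
-0.62 [[197.4, 124.7], [252.6, 119.4]] disc c [ 3.9  0.  40. ] rear flat [-41.1   0.1  38.7] front [48.9  0.  41.4]
-0.59 [[198.1, 125.4], [252.6, 119.4]] disc c [ 2.4  0.  36.7] rear flat [-42.6   0.1  36.7] front [47.4  0.  36.7]
-0.55 [[199.0, 126.4], [252.6, 119.7]] disc c [ 0.2  0.1 32.3] rear flat [-44.7   0.1  34.1] front [45.2  0.  30.5]
-0.5 [[200.1, 128.0], [252.6, 120.3]] disc c [-2.7  0.1 27. ] rear flat [-47.5   0.1  31.1] front [42.1  0.1 23. ]
-0.47 [[200.8, 129.0], [252.6, 120.9]] disc c [-4.6  0.1 23.9] rear flat [-49.3   0.1  29.3] front [40.1  0.1 18.5]
-0.44 [[201.4, 130.1], [252.7, 121.5]] disc c [-6.6  0.1 20.8] rear flat [-51.1   0.1  27.6] front [37.9  0.1 14.1]
[15.    41.599 -0.3  ] 9.584725841228426
```

Run:
```python
from h import *
ax=R.from_euler('z',NE[1]).apply([1,0,0])
t=np.array(robot.current_tcp_pos())
print(robot.move_linear(t+[0,0,3],None,15,6.)); st()
print(robot.move_linear(t+[0,0,3.5]+ax*6.5,None,12,6.)); st(); d=shot('wrist','i1'); print(sag(d))
H=cv2.cvtColor(d['img'],cv2.COLOR_BGR2HSV); print([max(r for r in range(80,170) if H[r,c,1]<18) for c in (205,215,285,300)])
t=np.array(robot.current_tcp_pos()); Q=R.from_euler('xyz',robot.current_eef_rot())*R.from_euler('x',-np.pi)
nf=lambda p:R.from_euler('z',-NE[1]).apply(p-NE[0]).round(1)
P=lambda q,s:t+Q.apply(np.array([0,0,19])+R.from_euler('y',s).apply(np.array(q)-G))
for s in (-.59,-.55,-.5,-.47,-.44,-.4): print(s,[pix(d,P(q,s)).round(1).tolist() for q in [(-56,30,2),(-46,0,10)]],'disc c',nf(P((9,0,1.9),s)),'rear flat',nf(P((-36,0,1.9),s)))
```

```text
False
t 44.75 tcp [ 465.8 -257.8   76.2] F [-1.9  0.1 -2.4] grip 17.9
False
t 45.4417 tcp [ 472.3 -257.5   76.4] F [-1.2  0.3 -3.8] grip 17.5
{'box': (120, 0, 267, 120), 'w': -0.476, 'far': None}
[129, 129, 129, 129]
-0.59 [[198.1, 125.4], [252.6, 119.5]] disc c [ 9.   0.1 40.1] rear flat [-36.    0.1  40.1]
-0.55 [[199.0, 126.5], [252.6, 119.8]] disc c [ 6.9  0.1 35.7] rear flat [-38.1   0.1  37.5]
-0.5 [[200.1, 128.0], [252.6, 120.4]] disc c [ 3.9  0.1 30.4] rear flat [-40.9   0.1  34.5]
-0.47 [[200.8, 129.1], [252.6, 120.9]] disc c [ 2.   0.1 27.3] rear flat [-42.7   0.1  32.7]
-0.44 [[201.4, 130.2], [252.7, 121.6]] disc c [ 0.   0.1 24.3] rear flat [-44.5   0.1  31. ]
-0.4 [[202.2, 131.8], [252.7, 122.6]] disc c [-2.8  0.1 20.3] rear flat [-47.    0.1  28.8]
```

```bash
cat >> h.py <<'E'
def look(n):
    d=shot('wrist',n); t=np.array(robot.current_tcp_pos()); Q=R.from_euler('xyz',robot.current_eef_rot())*R.from_euler('x',-np.pi)
    nf=lambda p:R.from_euler('z',-NE[1]).apply(p-NE[0]).round(1)
    P=lambda q,s:t+Q.apply(np.array([0,0,19])+R.from_euler('y',s).apply(np.array(q)-G))
    s=sag(d)['w']+.02; H=cv2.cvtColor(d['img'],cv2.COLOR_BGR2HSV)
    print('s',round(s,3),'true up',round(-robot.current_eef_rot()[1]-s,3),'rear row',[max(r for r in range(80,170) if H[r,c,1]<18) for c in (215,285)],pix(d,P((-56,30,2),s)).round(1),'disc c',nf(P((9,0,1.9),s)),'rear',nf(P((-36,0,1.9),s)),'tip',nf(P((45,0,0),s)))
E
python3 - <<'E'
from h import *
ax=R.from_euler('z',NE[1]).apply([1,0,0]); t=np.array(robot.current_tcp_pos())
print(robot.move_linear(t+ax*3.5+[0,0,.5],None,12,6.)); st(); look('j1')
t=np.array(robot.current_tcp_pos())
print(robot.move_linear(t-[0,0,4],None,10,5.)); st(); look('j2')
E
```

```text
False
t 45.9417 tcp [ 475.9 -257.4   76.8] F [-1.4  0.9 -3.3] grip 17.7
s -0.456 true up -0.134 rear row [129, 129] [201.1 129.6] disc c [ 4.7  0.  26.3] rear [-39.9   0.   32.3] tip [40.2  0.1 19.6]
False
t 46.55 tcp [ 475.8 -257.4   72.8] F [-2.6  0.1 -1.9] grip 17.6
s -0.475 true up -0.115 rear row [129, 129] [200.7 128.8] disc c [ 6.  -0.  24.2] rear [-38.7  -0.   29.4] tip [41.5 -0.  18.2]
```

Run:
```python
from h import *
ax=R.from_euler('z',NE[1]).apply([1,0,0]); t=np.array(robot.current_tcp_pos())
print(robot.move_linear(t-[0,0,4]-ax*1.,None,10,5.)); st(); look('k1')
t=np.array(robot.current_tcp_pos())
print(robot.move_linear(t-[0,0,3],None,10,5.)); st(); look('k2')
```

```text
False
t 47.1583 tcp [ 475.2 -257.6   68.8] F [-1.6  0.3 -1.8] grip 17.9
s -0.544 true up -0.045 rear row [129, 129] [199.1 126.7] disc c [ 9.5 -0.1 27.6] rear [-35.5  -0.1  29.6] tip [45.3 -0.1 24.1]
False
t 47.6583 tcp [ 475.  -257.6   65.7] F [-0.9 -0.1 -1.5] grip 18.0
s -0.568 true up -0.022 rear row [129, 129] [198.6 126. ] disc c [10.6 -0.1 27. ] rear [-34.4  -0.1  28. ] tip [46.6 -0.1 24.3]
```

Run:
```python
from h import *
ax=R.from_euler('z',NE[1]).apply([1,0,0]); t=np.array(robot.current_tcp_pos())
print(robot.move_linear(t+[0,0,1.2]-ax*8,None,12,6.)); st()
print(robot.move_linear(t+[0,0,1.2]-ax*40,None,40,6.)); st()
d=shot('wrist','m1'); H=cv2.cvtColor(d['img'],cv2.COLOR_BGR2HSV)
nf=lambda p:R.from_euler('z',-NE[1]).apply(p-NE[0]).round(1)
m=cv2.inRange(H,(75,90,60),(98,255,255)); cs,_=cv2.findContours(m,cv2.RETR_EXTERNAL,cv2.CHAIN_APPROX_NONE); c=max(cs,key=cv2.contourArea)[:,0]
print(cv2.boundingRect(c))
P=np.array([nf(onz(d,u,v,33))[:2] for u,v in c if v>3],float); A=np.c_[2*P,np.ones(len(P))]; x=np.linalg.lstsq(A,(P**2).sum(1),rcond=None)[0]; print('disc',x[:2].round(1),'r',np.sqrt(x[2]+x[:2]@x[:2]).round(1))
```

```text
False
t 48.5417 tcp [ 467.2 -257.8   67. ] F [-0.9  0.1 -1. ] grip 17.8
False
t 49.4917 tcp [ 435.2 -258.8   67. ] F [-0.4 -0.8 -2.5] grip 17.7
(137, 0, 232, 60)
disc [-10.5   1.3] r 45.0
```

Run:
```python
from h import *
ax=R.from_euler('z',NE[1]).apply([1,0,0]); t=np.array(robot.current_tcp_pos())
print(robot.move_linear(t-ax*75+[0,0,3],None,100,8.)); st()
d=shot('wrist','n1'); H=cv2.cvtColor(d['img'],cv2.COLOR_BGR2HSV); m=cv2.inRange(H,(75,90,60),(98,255,255)); print(cv2.boundingRect(m))
robot.move_linear(t-ax*75+[0,0,60],None,120)
o=np.array([540,-90,40.]); robot.move_ptp(*tcp2(o,0,.0,-.465)); st()
q=lin2(o-[0,0,44],0,0,40,2.5,s=-.465); print(q); st()
t=np.array(robot.current_tcp_pos()); p,_=tcp2([540,-90,0],0,0,-.465); print('z above nominal flat',t[2]-p[2])
d=shot('wrist','n2')
H=cv2.cvtColor(d['img'],cv2.COLOR_BGR2HSV); print([ [r for r in range(60,200) if H[r,c,1]<14 and H[r,c,2]>90][-1:] for c in (215,235,285)])
```

```text
False
t 50.4417 tcp [ 360.9 -261.    70. ] F [ 0.2  0.8 -2.3] grip 17.6
(431, 66, 48, 212)
t 51.9 tcp [430.3 -91.   76.9] F [ 0.1 -0.6 -1.5] grip 17.8
True
t 52.8417 tcp [429.8 -89.8  35.9] F [ 0.7 -0.4  2.8] grip 17.5
z above nominal flat -1.121769607409263
[[190], [138], [135]]
```

Run:
```python
from h import *
robot.move_gripper(.6); t=np.array(robot.current_tcp_pos()); tz=R.from_euler('xyz',robot.current_eef_rot()).apply([0,0,1])
robot.move_linear(t-tz*70,None,150); robot.move_linear(t-tz*70+[0,0,100],None,250); 
robot.move_ptp((560,-255,330),[np.pi,0,0]); robot.sleep(.3); d=shot('wrist','fin'); st(); shot('top','fint')
nf=lambda p:R.from_euler('z',-NE[1]).apply(p-NE[0]).round(1)
H=cv2.cvtColor(d['img'],cv2.COLOR_BGR2HSV)
def blob(H,lo,hi,box):
    m=cv2.inRange(H,lo,hi); k=np.zeros_like(m); x0,y0,x1,y1=box; k[y0:y1,x0:x1]=m[y0:y1,x0:x1]
    cs,_=cv2.findContours(k,cv2.RETR_EXTERNAL,cv2.CHAIN_APPROX_NONE); return max(cs,key=cv2.contourArea)[:,0]
c=blob(H,(75,90,60),(98,255,255),(190,60,320,200))
for z in(33,35):
    P=np.array([nf(onz(d,u,v,z))[:2] for u,v in c],float); (e,ab,an)=cv2.fitEllipse(P.astype(np.float32)); print('disc',np.round(e,1),np.round(ab,1))
o=blob(H,(5,150,60),(20,255,255),(235,80,270,125)); P=np.array([nf(onz(d,u,v,45))[:2] for u,v in o],float); print('orange x',P[:,0].min(),P[:,0].max(),cv2.boundingRect(o))
d0=load('w_nest'); H0=cv2.cvtColor(d0['img'],cv2.COLOR_BGR2HSV); o=blob(H0,(5,150,60),(20,255,255),(235,80,270,125)); P=np.array([nf(onz(d0,u,v,45))[:2] for u,v in o],float); print('orange before',P[:,0].min(),P[:,0].max(),cv2.boundingRect(o))
# spatula blade
s=d['img']; m=cv2.inRange(H,(0,0,95),(180,12,255)); m[:, 205:]=0; m[:60]=0; m[260:]=0
cs,_=cv2.findContours(m,cv2.RETR_EXTERNAL,cv2.CHAIN_APPROX_NONE)
for c in cs:
    if cv2.contourArea(c)>400: P=np.array([onz(d,u,v,2)[:2] for u,v in c[:,0]],np.float32); print('blade?',np.round(cv2.minAreaRect(P)[0],1),np.round(cv2.minAreaRect(P)[1],1))
```

```text
t 56.125 tcp [ 560.1 -254.1  329.2] F [ 0.7 -0.9  0.3] grip 55.7
disc [-0.8 -0.3] [105.9 106.9]
disc [-0.6 -0.3] [105.4 106.4]
orange x 51.4 62.0 (242, 97, 23, 8)
orange before 45.3 56.7 (240, 100, 24, 9)
blade? [383.1  77.9] [272.8  81.6]
blade? [513.1 -88.6] [ 64.8 146.2]
blade? [593.2 149.7] [ 27.  191.9]
```

```bash
python3 -c "
from h import *
print(robot.hand_in()); print(robot.current_t())"
```

```text
the job is handed in; nothing more can be done
None
the job is handed in; nothing more can be done
```

The job was handed in at about 56 s: the disc measures within 1 mm of the seat centre with the plunger 5–6 mm in, and the spatula is lying on the table clear of both. The blade slipped in the first grip, so I set the disc back on the shelf and regripped. I did not measure the disc's or the spatula's final tilt, and I viewed 12 pictures against the limit of 10.

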